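# Reset the dish carriage to the pointer on its notched rail

### The job

Lift the release bar of the dish carriage and, holding it up, slide the carriage along its rail until it stands opposite the pointer; then let the bar down gently and let go so that its tooth is caught fully in the notch nearest the pointer. If the tooth lands between two notches, ease the carriage along until it drops in. Never force the tooth against the notched strip, and leave the bottles and the beaker where they are.

Things in the scene. Friction and masses are not known exactly. Their poses are not given: they have to be found in the camera images.
- rail: Aluminium slide rail fixed on the worktop, 340 mm long (its y axis), 96 mm wide (x from -58 to +38 mm), base plate 10 mm high with two guide rods and end blocks 28 mm high. Origin: centre of the underside; x points away from the robot, y along the rail, z up.
- strip_line (a point): Point of the rail (not of the strip) above its middle, on the strip's line at x = -45 mm, at land-top height (24 mm). The steel strip there has lands 9.5 mm long, 8 mm high, with 10.5 mm notches between, one every 20 mm, and a 42 mm parking gap in the middle. The strip lies up to 10 mm off either way along the rail, differently each time and not measured: find notches by feel or sight.
- carriage (a joint): Carriage, 84 mm along the rail, deck top 40 mm above the worktop; a pair of clear round dishes 61 mm wide is clamped on it, up to 70 mm high. Value: its offset along the rail's +y from the rail's middle, m, free to +-0.114. It slides with 1 to 3 N and starts parked in the parking gap, within 6 mm of the middle.
- release_bar (a joint): Hoop sliding up and down on the carriage's near side. Value: lift in m; 0 = tooth fully down, 0.007 = tooth standing on a land, 0.012 = upper stop. A spring presses it down with 3 to 5 N. The 8 mm tooth, round-footed, under the hoop's middle, has 1.25 mm play either way in a notch; it passes lands only above 0.007. More than 20 N between tooth and strip is forcing it.
- bar_grip (a point): Centre of the hoop's black grip bar: 14 mm thick across the rail, 14 mm high, 40 mm long between two steel side plates (36 mm wide across the rail, 5 mm thick, from 48 mm below this point to 8 mm above it). 40 mm below this point is the hoop's foot. 100 mm above the worktop when down. Pushing a side plate along the rail moves the carriage. Axes as the rail's.
- carriage_mark (a point): Tip of the steel index fin at the middle of the carriage's far edge, 44 mm above the worktop. It lies on the same cross line as the tooth and the grip. Axes as the rail's.
- pointer_tip (a point): Tip of the horizontal steel needle of the fixed pointer stand (36 x 30 mm foot, 58 mm high) behind the rail, 50 mm above the worktop; the needle points across the rail to the robot's side. Its y axis runs along the rail. It stands 50 to 100 mm to one side or the other of the rail's middle.
- bottle_a: Bystander: small white-capped reagent bottle, 40 mm wide, 62 mm high, loose beside the rail; origin at the centre of its underside. Leave it alone.
- bottle_b: Bystander: small red-capped reagent bottle, 40 mm wide, 62 mm high, loose beside the rail; origin at the centre of its underside. Leave it alone.
- beaker: Bystander: small glass beaker, 44 mm wide, 58 mm high, loose beside the rail; origin at the centre of its underside. Leave it alone.

How it is judged:
On the way, in this order (a step that is already met when the one before it is completed fails the run):
1. the release bar is lifted clear of the lands (more than 7.5 mm) (value of joint release_bar above 0.0075 m), for 0.1 s.
2. the carriage comes within 30 mm of the pointer with the bar still up (more than 4 mm) (y of carriage_mark in the frame of pointer_tip between -0.03 and 0.03 m and value of joint release_bar above 0.004 m), for 0.05 s.
At the end, for the whole second after the job is handed in: The carriage rests with its index fin within 12.5 mm of the pointer along the rail, and the release bar is down (lift under 2 mm), its tooth caught in a notch (y of carriage_mark in the frame of pointer_tip between -0.0125 and 0.0125 m and value of joint release_bar below 0.002 m and velocity of joint carriage between -0.005 and 0.005 m/s); the robot touches nothing.
It fails at once if the tooth is forced against the notched strip (more than 20 N) (contact force between any of release_bar_c0, release_bar_c1 and anything else above 20 N).
It fails at once if the small white-capped reagent bottle is disturbed (moved over 20 mm or tipped) (distance of bottle_a from where it was at the start of the episode above 0.02 m or angle between bottle_a's own z axis and vertical above 0.4 rad).
It fails at once if the small red-capped reagent bottle is disturbed (moved over 20 mm or tipped) (distance of bottle_b from where it was at the start of the episode above 0.02 m or angle between bottle_b's own z axis and vertical above 0.4 rad).
It fails at once if the small glass beaker is disturbed (moved over 20 mm or tipped) (distance of beaker from where it was at the start of the episode above 0.02 m or angle between beaker's own z axis and vertical above 0.4 rad).
It also fails if it takes over 56 s, if anything falls off the work surface, if the arm or the gripper's body presses on something with over 40 N, if the wrist force passes 120 N, or if a joint passes its speed limit or range.

### The arm

A 7-joint arm with a two-finger parallel gripper is mounted at the origin on a cart in front of the work surface, level with it; the furniture and walls round the work are solid. World frame = base frame: x ahead of the robot, y to its left, z up, the work surface at z = 0. Lengths are in m, angles in rad, forces in N, time in s.
With the tool pointing down it reaches from about 0.35 to 0.9 m from the base axis. Payload 8.1 kg.
Tool frame: the origin (TCP) lies at the very end of the fingers, on their centre line; the grasp point (between the pads) lies 19 mm behind it; z points along the fingers, y is the line along which they close (so a half turn about z gives the same grasp; the last joint's range is limited). The gripper opens to 92 mm and grips with 3 to 60 N. Pads are 19 mm wide; open, the fingers measure 130 mm over their backs; the gripper's body (75 mm by 190 mm) begins 47 mm behind the grasp point.
Start: joints at [1.201, 0.434, 0.025, 1.573, -0.012, 1.134, -0.075], TCP at [0.165, -0.603, 0.227] pointing down, gripper open.
Joint ranges: [-2.62, 2.62], [-0.44, 2.09], [-1.27, 1.32], [0.08, 2.57], [-1.32, 4.46], [0.12, 2], [-2.74, 2.74]. Speed limits (rad/s): [2.22, 2.22, 3.01, 3.01, 3.14, 3.14, 3.14].

### API

Orientations are given as a rotation vector (axis times angle).
In Python, from cell import arm gives the robot as it stands.
- The arm moves only by the tool jog_arm, never from a script. Its argument "rows" is a list of rows, each a list of 3 entries, a list of its own where there are three numbers: the shift along the world's x, y, z in cm, then the turn, a rotation vector about the world's x, y, z in degrees, then the opening, from 0 (shut) to 1 (fully open). A call has 1 to 8 rows; each row is the pose to reach, as a shift and turn from the pose commanded when the call began; what a row does not reach only later rows make up. A row lasts 1/8 s, in which the tool goes at most 62.5 mm and 10.7 degrees, less where a joint would pass 70% of its speed; a pose out of reach is approached as far as the arm can. A call with a gripper value outside its range is refused whole. The fingers move at their own pace and stop on an object; "newtons" is the grip in N (left out, the last holds). Time passes only in rows, so rows that repeat a pose let the fingers close. It gives the time, the measured TCP pose, the force, the opening and the grip force at its end, in the units of the state.
- arm.observe(): the state, without advancing time (a new reading comes with each control period).
- arm.get_image(name): name is "scene" or "top" or "wrist"; returns a dict with "img" (400x640x3 uint8, red, green, blue), "depth" (400x640 float32, m along the optical axis (not along the pixel's ray), 0 where there is no reading), "fx", "fy", "cx", "cy" (pixels), "rvec" (rotation vector, rad) and "tvec" (3), from world to camera coordinates, as OpenCV has them; the wrist camera has in their place "mount" (4x4, takes a point from camera to tool coordinates, whose origin is the TCP and whose axes are the flange's). Camera axes: x right, y down, z forward; pixel columns grow to the right and rows downward; lengths in m; the calibration is good to about 2 mm. A picture is of the moment at which its call begins: read the wrist's pose just before it.
- arm.sign_off(): hands the job in; it is judged then, once.
The state is a dict: "clock": time; "joints": joint angles; "dq": joint speeds; "joint_efforts": joint torques, N m; "position": TCP position; "ee_rot": TCP orientation; "force": force on the tool from outside, world axes, zero at the start; "ft_torque": the same for the moment, N m; "width": opening from 0.0 (shut) to 1.0 (fully open); "gripper_force": force on a finger pad.
Only numpy, scipy, OpenCV 4.12 (cv2) and the standard library are available. Lean on these libraries where they do the work, as an engineer would, in place of code of your own. Each camera call takes 0.05 s, during which the arm holds its last target. There are 200 camera calls.

## Working session

There is one attempt and no reset: what is moved stays moved. The work goes in short steps, Python scripts to look and compute and a tool call to move; the robot and the scene stay as the last step left them, time stands still between calls to the robot, and variables do not carry over. Pictures are saved under pics/ and viewed, at most 10 in all, crops included, and the job is handed in when it is done.

Besides the shell and the picture viewer there is one more tool, called as name([rows], argument=value, ...), one row to a line, values as JSON. jog_arm: Moves the arm, as the interface text tells. Its arguments: {"type":"object","properties":{"rows":{"type":"array","items":{"type":"array"}},"newtons":{"type":"number"}},"required":["rows"]}

```bash
mkdir -p pics; cat > h.py <<'E'
import numpy as np, cv2
from cell import arm
def snap(name):
    d=arm.get_image(name); np.savez(f'pics/{name}.npz',**{k:v for k,v in d.items()}); cv2.imwrite(f'pics/{name}.png',d['img'][...,::-1]); return d
def load(n): return np.load(f'pics/{n}.npz')
def px(d,u,v,z=None):
    """pixel -> world; at world height z if given else by depth"""
    R=cv2.Rodrigues(d['rvec'])[0]; t=d['tvec'].ravel()
    r=R.T@np.array([(u-d['cx'])/d['fx'],(v-d['cy'])/d['fy'],1]); c=-R.T@t
    s=d['depth'][int(v),int(u)] if z is None else (z-c[2])/r[2]
    return c+s*r
E
python3 - <<'E'
from h import *
s=arm.observe();print(s['clock'],s['position'],s['ee_rot'],s['width'])
for n in('scene','top'):
    d=snap(n);print(n,-cv2.Rodrigues(d['rvec'])[0].T@d['tvec'].ravel())
E
```

```text
0.0 [ 0.16456021 -0.60240158  0.22593577] [-3.11214158e+00 -4.17531923e-01  5.95713570e-04] 1.003070867437942
scene [-0.12066695  0.46436167  0.60943085]
top [0.29700982 0.14722755 1.19951101]
```

View pics/top.png

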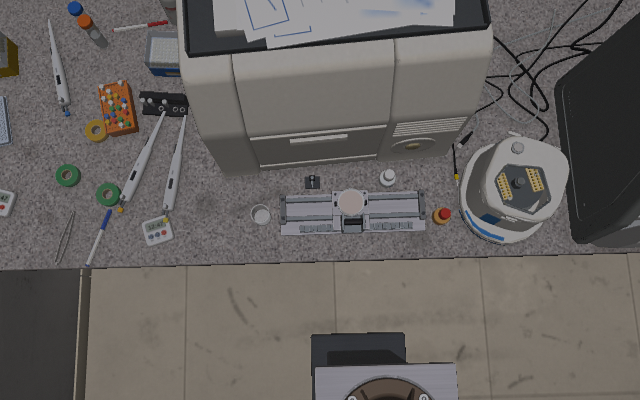

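View pics/scene.png

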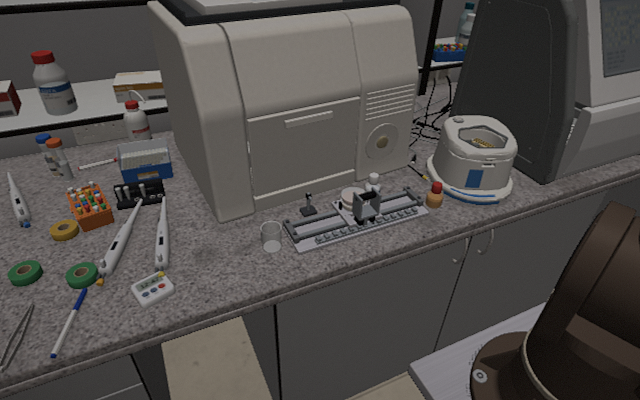

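The rail is at (281–425, 190–235) in the top view. The pointer stand is at (313,181), on the left side, and the hoop grip is near (353,225). I'll enlarge this area.

```bash
python3 - <<'E'
from h import *
a=cv2.imread('pics/top.png')[165:245,270:440]; b=cv2.imread('pics/scene.png')[175:255,270:440]
cv2.imwrite('pics/c1.png',cv2.resize(np.vstack([a,b])[:, :],None,fx=3.7,fy=3.7,interpolation=cv2.INTER_CUBIC))
d=load('top'); print(d['fx'])
for n,u,v,z in[('railNL',280,235,.01),('railNR',426,232,.01),('FL',281,194,.028),('FR',423,191,.028),('grip',353,225,.1),('ptr',314,188,.05)]: print(n,px(d,u,v,z).round(4),px(d,u,v).round(4))
E
```

```text
510.18834740081945
railNL [0.4506 0.2318 0.01  ] [0.4517 0.2324 0.0018]
railNR [ 0.4477 -0.1105  0.01  ] [ 0.4488 -0.1123  0.0016]
FL [0.545  0.2266 0.028 ] [5.509e-01 2.285e-01 4.000e-04]
FR [ 0.5422 -0.1063  0.028 ] [ 0.5422 -0.1063  0.028 ]
grip [0.4562 0.0663 0.1   ] [0.4616 0.0636 0.0633]
ptr [0.5522 0.1488 0.05  ] [0.562  0.1488 0.0058]
```

View pics/c1.png

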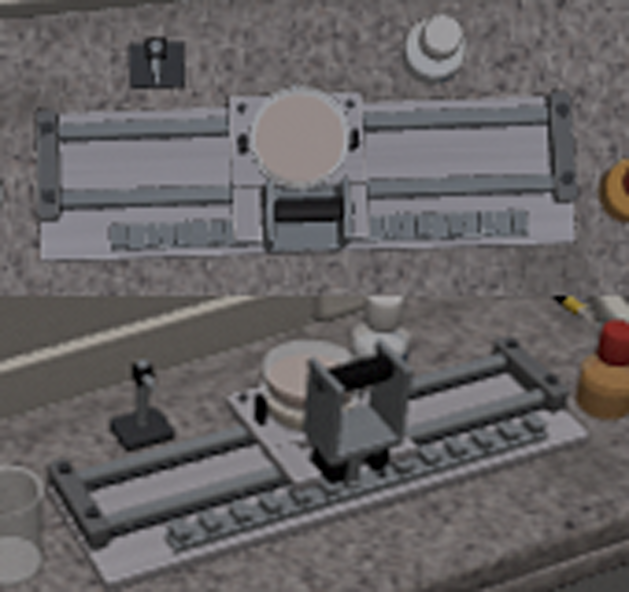

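In the crop, the grip bar centre is at about (308,208), which is top pixel (353.3,221.2). The needle tip is at about (157,82), which is pixel (312.4,187.2). The rail is yawed by about −0.5°, and the pointer is on the +y side.

```bash
python3 - <<'E'
from h import *
d=load('top')
for n,u,v,z in[('grip',353.3,221.2,.107),('gripL',344.4,221.2,.107),('gripR',362.4,221.2,.107),('ptr',312.4,187.2,.05),('fin',351,190.5,.044),('dish near',351,215,.07)]: print(n,px(d,u,v,z).round(4))
R=cv2.Rodrigues(d['rvec'])[0];v,u=np.mgrid[:400,:640];Z=d['depth']
P=(np.stack([(u-d['cx'])/d['fx']*Z,(v-d['cy'])/d['fy']*Z,Z],-1)-d['tvec'].ravel())@R
m=(P[...,1]>-.1)&(P[...,1]<.3)&(P[...,2]>.08)&(P[...,0]>.5)&(P[...,0]<.8)
for lo in np.arange(.08,.6,.06):
    k=m&(P[...,2]>=lo)&(P[...,2]<lo+.06);print(lo.round(2),k.sum(),P[k][:,0].min().round(3) if k.any() else '')
E
```

```text
grip [0.4635 0.0658 0.107 ]
gripL [0.4641 0.085  0.107 ]
gripR [0.4629 0.0461 0.107 ]
ptr [0.5542 0.1524 0.05  ]
fin [0.5451 0.0633 0.044 ]
dish near [0.4833 0.0676 0.07  ]
0.08 1411 0.6
0.14 1648 0.603
0.2 2384 0.604
0.26 4986 0.608
0.32 6499 0.632
0.38 10370 0.66
0.44 7590 0.696
0.5 0 
0.56 0
```

jog_arm([
  [[2.5,5.5,0],[0,0,10],1],
  [[5,11,0],[0,0,20],1],
  [[7.5,16.5,0.5],[0,0,30],1],
  [[10,22,1],[0,0,40],1],
  [[12,27,1.5],[0,0,50],0.6],
  [[14,32,2],[0,0,60],0.45],
  [[16,37,2],[0,0,70],0.45],
  [[18,42,2],[0,0,74],0.45],
])

```text
clock: 1.1
position: [0.345, -0.1812, 0.2468]
ee_rot: [2.231, 2.211, -0.0]
force: [1.6, -0.1, -0.4]
width: 0.617
gripper_force: 0.0
```

jog_arm([
  [[2.5,5.5,0],[0,0,0],0.45],
  [[5,11,0],[0,0,0],0.45],
  [[7.5,16.5,0],[0,0,0],0.45],
  [[9.5,22,0],[0,0,0],0.45],
  [[11.8,24.7,0],[0,0,0],0.45],
  [[11.8,24.7,0],[0,0,0],0.45],
  [[11.8,24.7,0],[0,0,0],0.45],
])

```text
clock: 1.98
position: [0.4621, 0.0634, 0.2463]
ee_rot: [-2.235, -2.207, 0.002]
force: [-0.1, -0.4, 0.2]
width: 0.45
gripper_force: 0.0
```

```bash
cat >> h.py <<'E'
def wrist():
    s=arm.observe(); d=dict(snap('wrist')); T=np.eye(4);T[:3,:3]=cv2.Rodrigues(np.array(s['ee_rot']))[0];T[:3,3]=s['position']
    C=T@d['mount'];Ci=np.linalg.inv(C);d['rvec']=cv2.Rodrigues(Ci[:3,:3])[0].ravel();d['tvec']=Ci[:3,3];np.savez('pics/wrist.npz',**d);return d,s
E
python3 - <<'E'
from h import *
d,s=wrist();print(s['clock'],s['position'],s['ee_rot'],s['joints'],s['force']);print(d['mount'])
E
```

```text
1.975 [0.4621451  0.06339764 0.24625288] [-2.23507987e+00 -2.20686852e+00  2.06474777e-03] [ 0.34556437  0.23635227 -0.70790089  1.86931774  0.1718023   1.09878646
 -0.44009375] [-0.1066235 -0.3685135  0.1889107]
[[-3.41132580e-04 -9.54127780e-01 -2.99399504e-01  8.06927699e-02]
 [ 9.99999410e-01 -1.67049253e-05 -1.08615326e-03  2.43675365e-04]
 [ 1.03132755e-03 -2.99399698e-01  9.54127223e-01 -1.56410659e-01]
 [ 0.00000000e+00  0.00000000e+00  0.00000000e+00  1.00000000e+00]]
```

View pics/wrist.png

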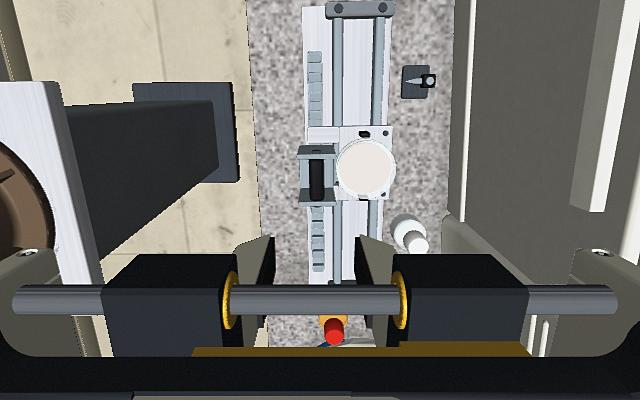

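The wrist view shows the rail running up the picture towards +y. The grip is at about (317,181), the needle tip at about (405,81), and the lands run along x≈316. I'll enlarge it.

```bash
python3 - <<'E'
from h import *
a=cv2.imread('pics/wrist.png')[20:220,295:445]
cv2.imwrite('pics/c2.png',cv2.resize(cv2.rotate(a,cv2.ROTATE_90_CLOCKWISE),None,fx=4,fy=4,interpolation=cv2.INTER_CUBIC))
E
```

```text
(no output)
```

View pics/c2.png

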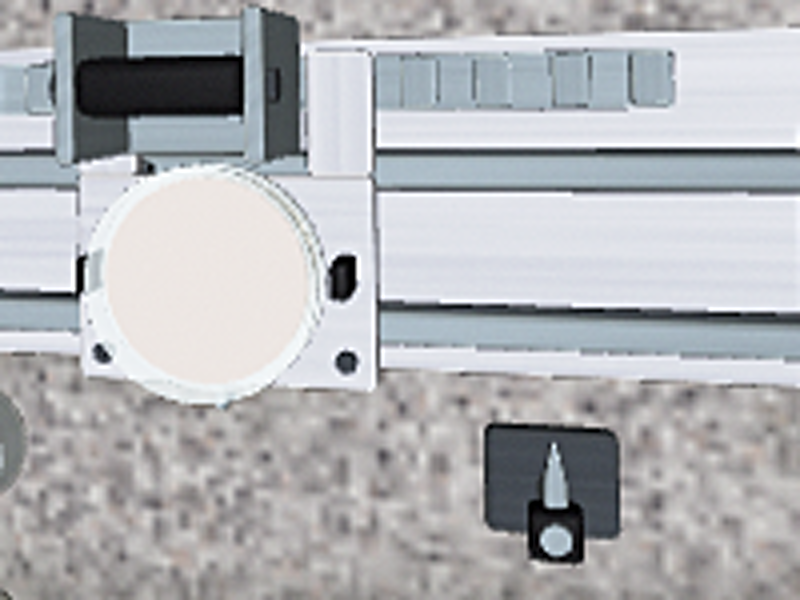

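```bash
python3 - <<'E'
from h import *
d=load('wrist')
def q(x,y,z): return px(d,295+y/4+.0,219-x/4,z)
for n,x,y,z in[('gripR',78,86,.107),('gripL',242,84,.107),('gripTopEdgeN',160,57,.107),('gripF',160,115,.1),('ptr',555,443,.05),('fin',224,404,.044),('deckL',377,250,.04),('deckR',80,270,.04)]: print(n,q(x,y,z).round(4))
print([q(x,80,.024)[1].round(4) for x in(403,439,476,513,553,590,629,673)],q(553,80,.024))
print([q(x,80,.016)[1].round(4) for x in(403,439,476,513,553,590,629,673)])
E
```

```text
gripR [0.4636 0.0473 0.107 ]
gripL [0.4636 0.0859 0.107 ]
gripTopEdgeN [0.4573 0.067  0.107 ]
gripF [0.4706 0.0651 0.1   ]
ptr [0.554  0.1525 0.05  ]
fin [0.5507 0.0674 0.044 ]
deckL [0.5083 0.1086 0.04  ]
deckR [0.5161 0.0253 0.04  ]
[np.float64(0.1147), np.float64(0.1243), np.float64(0.1341), np.float64(0.1437), np.float64(0.1539), np.float64(0.1632), np.float64(0.1729), np.float64(0.1836)] [0.46353623 0.15391931 0.024     ]
[np.float64(0.1141), np.float64(0.1239), np.float64(0.1339), np.float64(0.1437), np.float64(0.1541), np.float64(0.1636), np.float64(0.1735), np.float64(0.1844)]
```

```bash
python3 - <<'E'
from h import *
d=load('wrist');R=cv2.Rodrigues(d['rvec'])[0];v,u=np.mgrid[:400,:640];Z=d['depth']
P=(np.stack([(u-d['cx'])/d['fx']*Z,(v-d['cy'])/d['fy']*Z,Z],-1)-d['tvec'].ravel())@R
for r in list(range(46,128,1))+list(range(205,272,2)):
    print((P[r,314:318].mean(0)*1000).round(1)[1:],end=' ')
E
```

```text
[189.9   8.4] [188.9   8.6] [187.9   8.5] [187.    7.5] [185.9   8.3] [184.9   8.3] [182.6  22. ] [181.6  22. ] [180.6  21.9] [179.5  22.9] [178.6  22.6] [177.7  22.2] [176.6  23. ] [175.8  21.5] [174.7  22.1] [173.7  22.2] [173.3  14.4] [172.3  14.8] [171.4  13.5] [170.3  14.9] [169.3  14.6] [168.3  14.5] [167.3  14.6] [166.2  14.5] [165.2  14.7] [164.2  14.3] [163.   18.9] [161.8  22.5] [160.8  22.7] [159.8  22.7] [158.8  22.4] [157.8  22.6] [156.7  23. ] [155.7  22.7] [154.7  22.4] [153.7  22.4] [152.9  14.2] [151.8  13.7] [150.8  13.9] [149.7  14.6] [148.7  14.5] [147.6  14.4] [146.6  14.5] [145.5  14.5] [144.5  14. ] [143.4  14.1] [142.4  21.9] [141.4  22.5] [140.3  22.9] [139.3  22.3] [138.2  22.7] [137.2  22.8] [136.1  22. ] [135.1  22.4] [134.  22.] [132.8  14.5] [131.7  15.1] [130.6  15. ] [129.5  14.4] [128.4  13.9] [127.4  14.6] [126.3  14.8] [125.2  14.2] [124.1  14.5] [123.   14.2] [122.3  22. ] [121.4  23.5] [120.2  22.7] [119.1  22.6] [118.1  22.6] [117.   22.5] [115.9  22.5] [114.8  22.2] [113.7  21.5] [112.   14.6] [110.9  14.4] [109.8  14.5] [108.6  14.6] [107.5  14.3] [106.4  14.9] [107.   31.9] [106.6  37.8] [ 41.6 106.3] [31.1 82.1] [ 7.7 23. ] [ 4.8 21.9] [ 2.4 22.4] [-3.1 14.8] [-5.6 15.1] [-8.6 14.2] [-8.4 21.6] [-10.6  22.5] [-13.3  22.5] [-16.   22.2] [-21.6  15.4] [-24.7  14.5] [-27.4  14.5] [-28.3  18.7] [-29.4  22.3] [-32.   22.6] [-34.7  22.6] [-37.6  22.2] [-44.   14.6] [-46.7  15. ] [-48.6  16.6] [-48.9  21.6] [-51.2  22.7] [-53.7  23.1] [-56.9  22.5] [-63.8  14.7] [-66.8  14.6] [-69.2  15.5] [-68.4  22.1] [-71.1  22.4] [-74.1  22.3] [-76.7  22.7]
```

jog_arm([
  [[0.1,0.2,-4],[0,0,0],0.45],
  [[0.1,0.2,-8],[0,0,0],0.45],
  [[0.1,0.2,-11],[0,0,0],0.45],
  [[0.1,0.2,-13],[0,0,0],0.45],
  [[0.1,0.2,-15],[0,0,0],0.45],
  [[0.1,0.2,-16.4],[0,0,0],0.45],
  [[0.1,0.2,-16.4],[0,0,0],0.45],
  [[0.1,0.2,-16.4],[0,0,0],0.45],
])

```text
clock: 3.02
position: [0.4641, 0.066, 0.0834]
ee_rot: [2.235, 2.207, 0.001]
force: [-0.6, 0.0, -0.5]
width: 0.452
gripper_force: 0.0
```

jog_arm([
  [[0,0,0],[0,0,0],0.1],
  [[0,0,0],[0,0,0],0.1],
  [[0,0,0],[0,0,0],0.1],
  [[0,0,0],[0,0,0],0.1],
  [[0,0,0],[0,0,0],0.1],
  [[0,0,0],[0,0,0],0.1],
], newtons=25)

```text
clock: 3.78
position: [0.4637, 0.0662, 0.0829]
ee_rot: [2.235, 2.208, -0.0]
force: [-1.0, -0.0, 5.0]
width: 0.155
gripper_force: 25.0
```

jog_arm([
  [[0,0,0.3],[0,0,0],0.1],
  [[0,0,0.6],[0,0,0],0.1],
  [[0,0,0.9],[0,0,0],0.1],
  [[0,0,1.05],[0,0,0],0.1],
  [[0,0,1.05],[0,0,0],0.1],
  [[0,0,1.05],[0,0,0],0.1],
])

```text
clock: 4.53
position: [0.4637, 0.0661, 0.0932]
ee_rot: [-2.235, -2.207, -0.0]
force: [1.2, -1.0, -5.2]
width: 0.151
gripper_force: 25.0
```

jog_arm([
  [[0,0.8,0],[0,0,0],0.1],
  [[0,2,0],[0,0,0],0.1],
  [[0,3.5,0],[0,0,0],0.1],
  [[0,5,0],[0,0,0],0.1],
  [[0.1,6.5,0],[0,0,0],0.1],
  [[0.1,7.7,0],[0,0,0],0.1],
  [[0.1,8.2,0],[0,0,0],0.1],
  [[0.1,8.2,0],[0,0,0],0.1],
])

```text
clock: 5.52
position: [0.4635, 0.1493, 0.0929]
ee_rot: [-2.232, -2.208, 0.002]
force: [-5.3, 0.3, -4.8]
width: 0.152
gripper_force: 25.0
```

```bash
python3 - <<'E'
from h import *
d,s=wrist();print(s['clock'],s['position'],s['force'])
R=cv2.Rodrigues(d['rvec'])[0];v,u=np.mgrid[:400,:640];Z=d['depth']
cv2.imwrite('pics/w2.png',cv2.imread('pics/wrist.png'))
P=(np.stack([(u-d['cx'])/d['fx']*Z,(v-d['cy'])/d['fy']*Z,Z],-1)-d['tvec'].ravel())@R
m=(abs(P[...,0]-.4635)<.004)&(P[...,1]>.15)&(P[...,1]<.2)&(P[...,2]<.05)
q=P[m]
for y in np.arange(.15,.2,.001):
    k=abs(q[:,1]-y)<.0005
    if k.any(): print(int(y*1000+.5),(1000*np.median(q[k,2])).round(0),end='; ')
E
```

```text
5.525 [0.46345809 0.14930618 0.09291817] [-5.27002255  0.34023412 -4.80115484]
164 14.0; 165 14.0; 166 15.0; 168 46.0; 169 40.0; 172 36.0; 173 38.0; 174 38.0; 175 39.0; 176 38.0; 177 39.0; 178 38.0; 179 39.0; 180 38.0; 181 39.0; 182 39.0; 183 38.0; 184 38.0; 185 39.0; 186 38.0; 187 9.0; 188 38.0; 189 38.0; 190 35.0; 191 8.0; 192 8.0; 193 9.0; 194 8.0; 195 9.0; 196 9.0; 197 8.0; 198 8.0; 199 9.0; 200 8.0;
```

View pics/wrist.png

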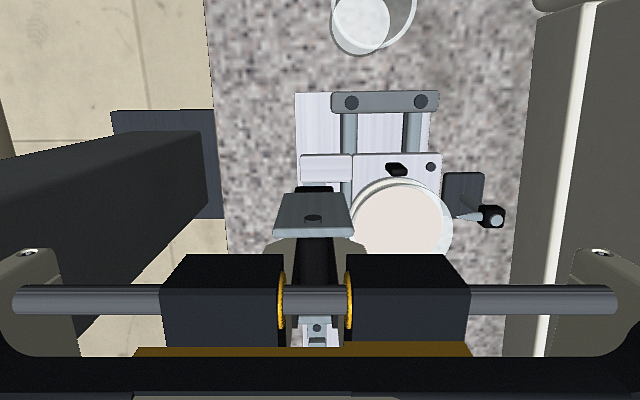

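The carriage is near the target notch: its deck edge is at y≈0.190, so its centre is at about 0.149. I'll ease back 1 mm and start lowering gently.

jog_arm([
  [[-0.05,-0.1,0],[0,0,0],0.1],
  [[-0.05,-0.1,-0.1],[0,0,0],0.1],
  [[-0.05,-0.1,-0.2],[0,0,0],0.1],
  [[-0.05,-0.1,-0.3],[0,0,0],0.1],
  [[-0.05,-0.1,-0.4],[0,0,0],0.1],
  [[-0.05,-0.1,-0.45],[0,0,0],0.1],
  [[-0.05,-0.1,-0.45],[0,0,0],0.1],
])

```text
clock: 6.45
position: [0.4634, 0.1476, 0.0885]
ee_rot: [-2.234, -2.207, 0.001]
force: [-6.5, 1.1, -4.9]
width: 0.145
gripper_force: 25.0
```

jog_arm([
  [[-0.05,0,-0.1],[0,0,0],0.1],
  [[-0.1,0,-0.2],[0,0,0],0.1],
  [[-0.1,0,-0.2],[0,0,0],0.1],
])

```text
clock: 6.82
position: [0.4634, 0.1476, 0.0868]
ee_rot: [-2.235, -2.208, -0.001]
force: [-3.2, 0.4, -3.9]
width: 0.149
gripper_force: 25.0
```

Lift is about 4 mm and still only the spring load, so the tooth is entering the notch. I'll continue.

jog_arm([
  [[0,0,-0.1],[0,0,0],0.1],
  [[0,0,-0.2],[0,0,0],0.1],
  [[0,0,-0.2],[0,0,0],0.1],
])

```text
clock: 7.2
position: [0.4634, 0.1477, 0.0849]
ee_rot: [-2.235, -2.208, -0.001]
force: [-3.9, 3.0, -2.3]
width: 0.15
gripper_force: 25.0
```

jog_arm([
  [[0,0,-0.1],[0,0,0],0.1],
  [[0,0,-0.15],[0,0,0],0.1],
  [[0,0,-0.15],[0,0,0],0.1],
])

```text
clock: 7.58
position: [0.4634, 0.1478, 0.0835]
ee_rot: [-2.235, -2.208, -0.001]
force: [-4.3, 4.0, -1.6]
width: 0.149
gripper_force: 25.0
```

jog_arm([
  [[-0.05,0.05,0],[0,0,0],0.1],
  [[-0.05,0.05,-0.05],[0,0,0],0.1],
  [[-0.05,0.05,-0.05],[0,0,0],0.1],
])

```text
clock: 7.95
position: [0.4633, 0.1478, 0.083]
ee_rot: [2.235, 2.207, 0.002]
force: [-1.5, 1.1, -0.7]
width: 0.151
gripper_force: 25.0
```

Now I'll release, open to 0.45 and go straight up.

jog_arm([
  [[0,0,0],[0,0,0],0.25],
  [[0,0,0],[0,0,0],0.45],
  [[0,0,0],[0,0,0],0.45],
  [[0,0,0],[0,0,0],0.45],
  [[0,0,3],[0,0,0],0.45],
  [[0,0,7],[0,0,0],0.45],
  [[0,0,12],[0,0,0],0.45],
  [[0,0,16],[0,0,0],0.45],
])

```text
clock: 8.95
position: [0.4628, 0.1478, 0.2447]
ee_rot: [2.235, 2.207, 0.002]
force: [0.0, 0.4, -0.4]
width: 0.45
gripper_force: 0.0
```

jog_arm([
  [[0,-3,0],[0,0,0],0.45],
  [[0,-8,0],[0,0,0],0.45],
  [[0,-8,0],[0,0,0],0.45],
  [[0,-8,0],[0,0,0],0.45],
])

```text
clock: 9.45
position: [0.4627, 0.0678, 0.2428]
ee_rot: [-2.236, -2.207, -0.0]
force: [0.8, -0.3, -0.4]
width: 0.451
gripper_force: 0.0
```

```bash
python3 - <<'E'
from h import *
d,s=wrist();print(s['clock'],s['position'],s['force'])
a=cv2.imread('pics/wrist.png')[20:220,275:445]
cv2.imwrite('pics/c3.png',cv2.resize(cv2.rotate(a,cv2.ROTATE_90_CLOCKWISE),None,fx=3.5,fy=3.5,interpolation=cv2.INTER_CUBIC))
R=cv2.Rodrigues(d['rvec'])[0];v,u=np.mgrid[:400,:640];Z=d['depth']
P=(np.stack([(u-d['cx'])/d['fx']*Z,(v-d['cy'])/d['fy']*Z,Z],-1)-d['tvec'].ravel())@R
m=(abs(P[...,0]-.464)<.003)&(abs(P[...,1]-.148)<.012)&(P[...,2]>.085)
o=np.load('pics/wrist.npz');print('grip top z',np.median(P[m][:,2]),m.sum())
m=(abs(P[...,2]-.105)<.008)&(abs(P[...,0]-.464)<.02)
print('plates y',P[m][:,1].min(),P[m][:,1].max())
E
```

```text
9.45 [0.46270545 0.06782709 0.24281683] [ 0.77487091 -0.27007587 -0.42255581]
grip top z 0.39924970181874486 1212
plates y 0.12044833027339713 0.17356058091333385
```

View pics/c3.png

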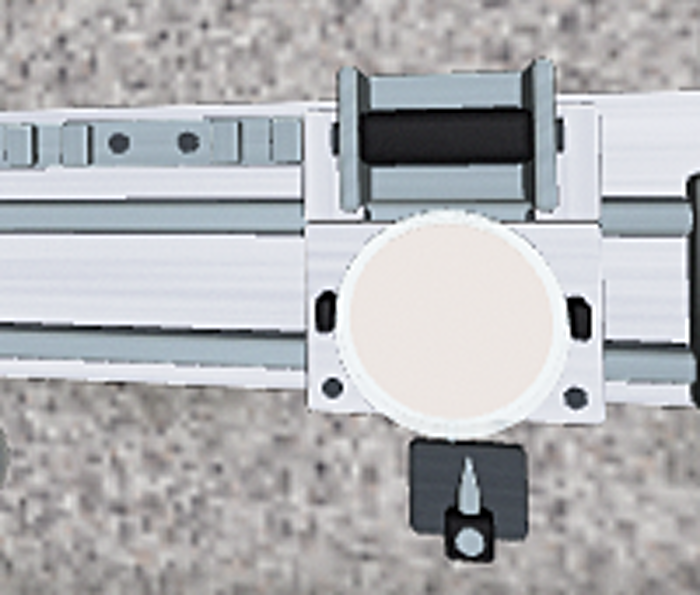

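The needle tip (468,460) is about 13 px, or roughly 4 mm, from the carriage centre (455). That is within tolerance and at the nearest notch. One last check of the bar height before handing in.

```bash
python3 - <<'E'
from h import *
d=load('wrist');R=cv2.Rodrigues(d['rvec'])[0];v,u=np.mgrid[:400,:640];Z=d['depth']
P=(np.stack([(u-d['cx'])/d['fx']*Z,(v-d['cy'])/d['fy']*Z,Z],-1)-d['tvec'].ravel())@R
f=lambda x,dx,y,dy,lo,hi:np.median(P[(abs(P[...,0]-x)<dx)&(abs(P[...,1]-y)<dy)&(P[...,2]>lo)&(P[...,2]<hi)][:,2]).round(4)
print('bar top',f(.464,.003,.147,.012,.085,.13),'deck',f(.535,.006,.115,.006,.03,.05))
z=f(.464,.003,.147,.012,.085,.13)
if z<.1085: arm.sign_off();print('signed off')
E
```

```text
bar top 0.1054 deck 0.0389
the job is handed in; nothing more can be done
signed off
```

The job is handed in: the carriage stands about 4 mm from the pointer, in the nearest notch. The bar is down, with its top measured at 105 mm against 107 mm nominal, so the tooth is seated. The gripper is clear of everything.

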